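# Empty the case sealer's catch tray and hold its dead-man plunger at RUN

### The job

The sealing machine has dropped two finished manuscript cases, one red and one green, into its catch tray: lay both flat, label up, on the floor of the blue tote without dropping them. Only when both are in the tote, press the yellow dead-man plunger straight down with the fingers until its top face is level with the middle of the green band (half of its travel) and finish while holding it there against its spring; never push it to the bottom, since that trips the machine. Leave the manuscript bundles, the book, the loupe and the brass weight where they are.

Things in the scene. Friction and masses are not known exactly. Their poses are not given: they have to be found in the camera images.
- sealer: Fixed white and grey sealing machine with an aluminium catch tray in front; left or right of the robot, the tote is on the other side. Origin: centre of tray, at desk level; +x points to the machine. Tray 200 (x) by 260 (y) mm, floor 10 mm above the desk, walls 6 mm thick: front (-x) up to 28 mm, sides (y) up to 36 mm. The machine fills x = 105 to 325 mm, 260 mm wide, 206 mm high.
- tote: Fixed open blue plastic tote, 200 (x) by 250 (y) by 60 (z) mm outside, walls and floor 5 mm thick. Origin: centre of its underside, on the desk; z up.
- case_red: Finished manuscript case: rigid dark red box with brass end bands and a white paper label on top, 130 (x) by 48 (y) by 34 (z) mm, 0.2 to 0.35 kg. Origin: centre of its underside; x along its length; z up, out of the label. It starts lying in the catch tray, label up, its length roughly along the sealer's x.
- case_green: Finished manuscript case like the red one, same size, mass and axes, but dark green. It starts beside the red one in the catch tray; either may be on the left.
- console: Fixed grey dead-man console between tray and tote, 90 by 90 by 65 mm; origin: centre of underside. The yellow plunger stands on its vertical axis. A white gauge post, 16 by 6 mm, top 125 mm above the desk, stands 40 mm from that axis on the +y side: its green band, 105 to 115 mm above the desk, marks where the plunger's top face is to be held; its red band, 95 to 99 mm, is the trip position.
- plunger (a joint): Travel of the yellow plunger in m: 0 = released (up), grows as it is pressed straight down, 0.030 = bottomed. Return spring: 6 N at the first movement, 0.3 N more per mm (about 10.5 N at half travel, 15 N at the bottom). RUN is 0.010 to 0.020; beyond 0.026 the machine trips. It springs back up when let go.
- plunger_top (a point): Centre of the top face of the plunger's round yellow cap, 56 mm across, 16 mm thick; moves down with the plunger. 125 mm above the desk when released, 110 mm at half travel.
- bundle_long: Bystander: palm-leaf manuscript between dark wooden boards with maroon tapes, 220 by 55 by 45 mm, lying behind the tote. Origin: centre of underside, x along its length.
- bundle_left: Bystander: palm-leaf bundle 240 by 58 by 50 mm near the robot on the left. Origin: centre of underside.
- bundle_right: Bystander: palm-leaf bundle 240 by 50 by 38 mm on the right of the desk. Origin: centre of underside.
- book: Bystander: thick tan book, 180 by 130 by 32 mm, on the left of the desk. Origin: centre of underside.
- loupe: Bystander: black stand loupe, 44 mm across, 38 mm high, on the robot's side of the console. Origin: centre of underside.
- weight: Bystander: brass paperweight with a knob, 52 mm across, 52 mm high, near the robot on the right. Origin: centre of underside.
Not all that is in view belongs to the job. Of the things like the console, leave any that is orange; of the rest the larger one is meant.

How it is judged:
By the outcome, as a careful person would: the job done as asked, in the order asked, and still so for the second after the job is handed in, while the arm keeps its last pose, push and grip.
It also fails if it takes over 72 s, if anything falls off the work surface, if the arm or the gripper's body presses on something with over 40 N, if the wrist force passes 120 N, or if a joint passes its speed limit or range.

### The arm

A 6-joint arm with a two-finger parallel gripper is mounted at the origin on the work surface. World frame = base frame: x ahead of the robot, y to its left, z up, the work surface at z = 0. Lengths are in m, angles in degrees, forces in N, time in s.
With the tool pointing down it reaches from about 0.35 to 0.85 m from the base axis. Payload 8.1 kg.
Tool frame: the origin (TCP) lies at the very end of the fingers, on their centre line; the grasp point (between the pads) lies 19 mm behind it (tcp_to_grasp is the distance from the TCP to the grasp point, in m); y points along the fingers, x is the direction in which the jaws open and shut, and the axes are right-handed (so a half turn about y gives the same grasp; the last joint's range is limited). The gripper opens to 85 mm and grips with 20 to 120 N. Pads are 22 mm wide; open, the fingers measure 114 mm over their backs; the gripper's body (76 mm by 85 mm) begins 54 mm behind the grasp point. The pads swing forward as they close: fully open they stand 13 mm farther back than shut.
Start: joints at [-74.622, 7.471, 85.268, -0, 87.261, -4.893], TCP at [0.208, -0.563, 0.231] pointing down, gripper open.
Joint ranges: [-169.43, 169.43], [-51.17, 129.36], [1.28, 143.12], [-76.62, 256.62], [0, 156.53], [-152.29, 152.29]. Speed limits (degrees/s): [136.94, 136.94, 159.86, 180, 180, 180].

### API

Orientations are given as [roll, pitch, yaw] about the fixed x, y, z axes, in that order (R = Rz(yaw) Ry(pitch) Rx(roll)).
In Python, from plant import read_state, get_image, hand_in, tcp_to_grasp gives the robot as it stands.
- The arm moves only by the tool servo_tool, never from a script. Its argument "series" is a list of rows, each a list of 3 entries, a list of its own where there are three numbers: the shift along the tool's x, y, z as a fraction of full scale, then the turn about the tool's y as a fraction of full scale, then the gripper command: -1 is fully open, 1 is shut, values between are in proportion. A call has exactly 10 rows; each row is the pose to reach, as a shift and turn from the pose commanded when the call began, along the tool's axes at that moment; what a row does not reach only later rows make up. Full scale, the value 1, is 0.4 m for a shift and 90 degrees for a turn. A row lasts 1/12 s, in which the tool goes at most 41.7 mm and 7.16 degrees, less where a joint would pass 70% of its speed; a pose out of reach is approached as far as the arm can. A call with a number of a shift or a turn outside -1 to 1 is refused whole. A call with a gripper value outside its range is refused whole. The fingers move at their own pace and stop on an object; "newtons" is the grip in N (left out, the last holds). Time passes only in rows, so rows that repeat a pose let the fingers close, or fill a call up. It gives the time, the measured TCP pose, the force and the opening at its end, in the units of the state.
- read_state(): the state, without advancing time (a new reading comes with each control period).
- get_image(name): name is "scene" or "side" or "wrist"; returns a dict with "image" (384x512x3 uint8, red, green, blue), "z_map" (384x512 float32, m along the optical axis (not along the pixel's ray), 0 where there is no reading), "intrinsics" (3x3 intrinsics, pixels), "k1" (the pictures are not rectified: a ray, as slopes to the right and down, at radius r is drawn at 1 + k1 r^2 times it, then the intrinsics apply), "world_from_camera" (4x4, takes a point from camera to world coordinates). Camera axes: x right, y down, z forward; pixel columns grow to the right and rows downward; lengths in m; the calibration is good to about 2 mm. A picture is of the moment at which its call begins.
- hand_in(): hands the job in, once; it reports no verdict.
The state is a dict: "clock": time; "joint_positions": joint angles; "qd": joint speeds; "effort": joint torques, N m; "tcp_pos": TCP position; "tcp_rot": TCP orientation; "contact_force": force on the tool from outside, world axes, zero at the start; "torque": the same for the moment, N m; "finger_gap": opening from 0.0 (shut) to 1.0 (fully open).
Only numpy, scipy, OpenCV 4.12 (cv2) and the standard library are available. Lean on these libraries where they do the work, as an engineer would, in place of code of your own. Each camera call takes 0.05 s, during which the arm holds its last target.

## Working session

There is one attempt and no reset: what is moved stays moved. The work goes in short steps, Python scripts to look and compute and a tool call to move; the robot and the scene stay as the last step left them, time stands still between calls to the robot, and variables do not carry over. Pictures are saved under pics/ and viewed, and the job is handed in when it is done.

Besides the shell and the picture viewer there is one more tool, called after "Call:" as a command line: name --argument value ..., lists and objects as JSON in quotes. servo_tool: Moves the arm, as the interface text tells. Shift numbers are shares of 0.4 m and turn numbers shares of 90 degrees, none past 1 either way. Its arguments: {"type":"object","properties":{"series":{"type":"array"},"newtons":{"type":"number"}},"required":["series"]}

```bash
ls; mkdir -p pics
python3 - <<'E'
from plant import *
import cv2
print(read_state(), tcp_to_grasp)
for n in ["scene","side","wrist"]:
    d=get_image(n); cv2.imwrite(f"pics/{n}0.png",d["image"][:,:,::-1])
    print(n,d["intrinsics"],d["k1"],d["world_from_camera"])
E
```

```text
pics
{'clock': 0.0, 'joint_positions': array([-7.46221437e+01,  7.51603729e+00,  8.53300208e+01,  1.36211344e-03,
        8.72613684e+01, -4.89451906e+00]), 'qd': array([-0.02867753, -0.01351317, -0.00173352,  0.0427221 ,  0.00618121,
       -0.07939503]), 'effort': array([ 1.37814095e-04, -5.69395602e+01, -5.00553703e+01,  2.87949683e-05,
        1.46953011e-02,  8.50547281e-06]), 'tcp_pos': array([ 0.20775731, -0.56229185,  0.23022764]), 'tcp_rot': array([-89.98947872,   0.10691863, -69.72768114]), 'contact_force': array([ 0.16966807, -0.31363351, -1.38946275]), 'torque': array([-0.01845532,  0.00658633, -0.02549942]), 'finger_gap': 0.9984144881317035} 0.0187
scene [[375.84055708   0.         256.4477069 ]
 [  0.         375.84055708 194.73573616]
 [  0.           0.           1.        ]] 0.012870200598142336 [[ 0.49053     0.53872306 -0.68495094  1.52326164]
 [ 0.87119494 -0.28513784  0.39964457 -0.62052989]
 [ 0.01999231 -0.79276344 -0.60920147  1.05365049]
 [ 0.          0.          0.          1.        ]]
side [[455.03227503   0.         254.14331829]
 [  0.         455.03227503 193.07097168]
 [  0.           0.           1.        ]] -0.09673750124615124 [[ 0.99406054 -0.08602983  0.0666521   0.39246757]
 [-0.10829515 -0.72140428  0.68399417 -1.13130445]
 [-0.01076079 -0.68714971 -0.72643615  1.27660544]
 [ 0.          0.          0.          1.        ]]
wrist [[322.37256311   0.         256.82273242]
 [  0.         322.37256311 187.91459879]
 [  0.           0.           1.        ]] -0.03388238286586466 [[ 0.34587276 -0.90475329 -0.24858301  0.27130216]
 [-0.93828051 -0.33388271 -0.09028852 -0.54018027]
 [-0.00130874  0.26446893 -0.96439332  0.37331091]
 [ 0.          0.          0.          1.        ]]
```

View pics/scene0.png

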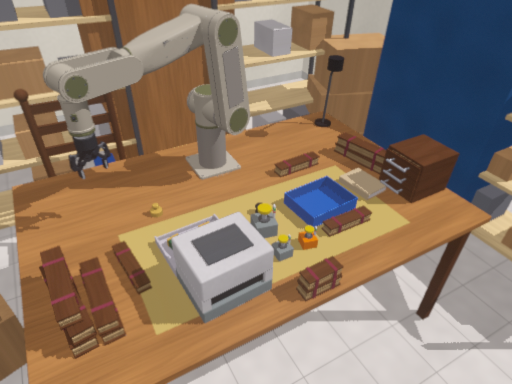

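View pics/side0.png

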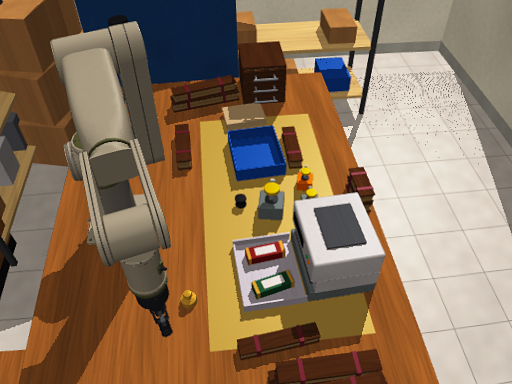

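View pics/wrist0.png

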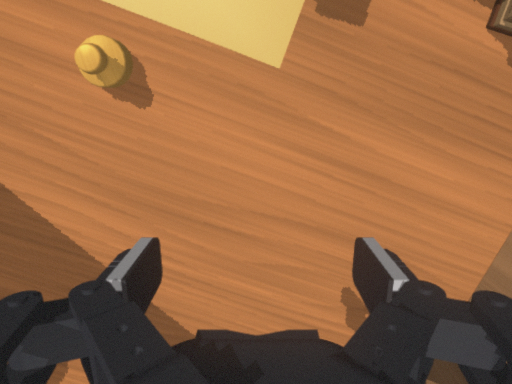

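```bash
cat > h.py <<'E'
from plant import *
import cv2, numpy as np
def ray(d,uv):
    uv=np.atleast_2d(np.array(uv,float)).reshape(-1,1,2)
    p=cv2.undistortPoints(uv,d["intrinsics"],np.array([d["k1"],0,0,0,0.])).reshape(-1,2)
    T=d["world_from_camera"]
    return T[:3,3],np.c_[p,np.ones(len(p))]@T[:3,:3].T
def plane(d,uv,z):
    o,r=ray(d,uv); return o+r*((z-o[2])/r[:,2])[:,None]
def tri(d1,uv1,d2,uv2):
    o1,r1=ray(d1,uv1);o2,r2=ray(d2,uv2);a=r1[0]/np.linalg.norm(r1[0]);b=r2[0]/np.linalg.norm(r2[0])
    s=np.linalg.lstsq(np.c_[a,-b],o2-o1,rcond=None)[0]
    p,q=o1+a*s[0],o2+b*s[1]; return (p+q)/2,np.linalg.norm(p-q)
def cloud(d):
    h,w=d["z_map"].shape; uu,vv=np.meshgrid(np.arange(w),np.arange(h))
    o,r=ray(d,np.c_[uu.ravel(),vv.ravel()]); return (o+r*d["z_map"].reshape(-1,1)).reshape(h,w,3)
def to_tool(st,p):
    from scipy.spatial.transform import Rotation as R
    Rm=R.from_euler('xyz',st["tcp_rot"],degrees=True).as_matrix(); return Rm.T@(np.array(p)-st["tcp_pos"])
E
python3 - <<'E'
from h import *
D={n:get_image(n) for n in ["scene","side"]}
import pickle; pickle.dump(D,open("d0.pkl","wb"))
def crop(n,x0,y0,x1,y1,f,k):
    im=D[n]["image"][y0:y1,x0:x1,::-1]; cv2.imwrite(f"pics/{k}.png",cv2.resize(im,None,fx=f,fy=f,interpolation=cv2.INTER_CUBIC))
crop("side",220,110,350,320,2.8,"c_side"); crop("scene",150,170,360,280,3.6,"c_scene")
C=cloud(D["side"]);im=cv2.cvtColor(D["side"]["image"],cv2.COLOR_RGB2HSV)
H,S,V=[im[...,i].astype(int) for i in range(3)]
for nm,m in dict(red=((H<8)|(H>172))&(S>150)&(V>50),green=(H>50)&(H<90)&(S>90),blue=(H>105)&(H<125)&(S>150),yellow=(H>22)&(H<32)&(S>200)&(V>170),orange=(H>5)&(H<15)&(S>220)&(V>150)).items():
    n,l,s,c=cv2.connectedComponentsWithStats(m.astype(np.uint8))
    for i in range(1,n):
        if s[i,4]>25:
            P=C[l==i]; print(nm,s[i],c[i].round(1),np.median(P,0).round(3),P.min(0).round(3),P.max(0).round(3))
E
```

```text
red [217  78   7  14  42] [220.7  83.5] [0.422 0.698 0.098] [0.407 0.679 0.058] [0.433 0.749 0.106]
red [184  84   6   9  30] [186.5  88. ] [0.265 0.673 0.101] [ 0.251 -1.131  0.084] [0.392 0.707 1.277]
red [175 130  14   4  39] [181.6 131.4] [0.237 0.422 0.049] [ 0.207 -1.131  0.043] [0.392 0.438 1.277]
red [282 132  14   4  41] [288.7 133.1] [0.691 0.362 0.043] [0.665 0.348 0.003] [0.719 0.408 0.05 ]
red [176 149  15   5  49] [182.8 150.9] [0.242 0.295 0.049] [ 0.212 -1.131  0.042] [0.392 0.312 1.277]
red [287 150  14   4  43] [293.3 151.5] [0.689 0.243 0.043] [0.666 0.23  0.01 ] [0.716 0.275 0.051]
red [249 242  33  22 306] [265.6 254. ] [ 0.514 -0.251  0.039] [ 0.461 -0.265  0.005] [ 0.567 -0.179  0.052]
red [296 325   9  17  72] [299.9 333.2] [ 0.578 -0.541  0.039] [ 0.569 -0.566  0.033] [ 0.587 -0.517  0.044]
red [253 335   9  17  94] [256.9 343.3] [ 0.449 -0.558  0.037] [ 0.44  -0.582  0.031] [ 0.459 -0.531  0.045]
red [352 351  11  23 130] [356.6 362.3] [ 0.706 -0.672  0.095] [ 0.697 -0.701 -0.002] [ 0.738 -0.599  0.1  ]
red [297 358   9  26 138] [301.1 370.3] [ 0.554 -0.674 
[... 222 characters left out ...]
.04 ] [ 0.392 -1.131  0.01 ] [ 0.578 -0.326  1.277]
blue [  75    0  164   83 8856] [175.4  34.3] [0.209 1.426 0.014] [-0.349 -1.131 -0.339] [0.55  1.457 1.277]
blue [315  58  36  34 867] [333.3  73.1] [ 1.252  1.629 -0.48 ] [ 0.392 -1.131 -0.594] [1.354 1.859 1.277]
blue [ 228  126   58   55 2442] [255.8 152.8] [0.54  0.293 0.007] [ 0.392 -1.131 -0.012] [0.645 0.412 1.277]
yellow [301 167   9   7  49] [305.1 170.3] [0.709 0.091 0.081] [ 0.69   0.07  -0.002] [0.727 0.191 0.086]
yellow [264 182  16  11 134] [271.4 187.3] [ 0.563 -0.025  0.123] [ 0.536 -0.053 -0.005] [0.602 0.122 0.131]
yellow [306 189  11   7  58] [310.9 192. ] [ 0.708 -0.027  0.085] [ 0.691 -0.046  0.001] [0.724 0.056 0.09 ]
```

View pics/c_side.png

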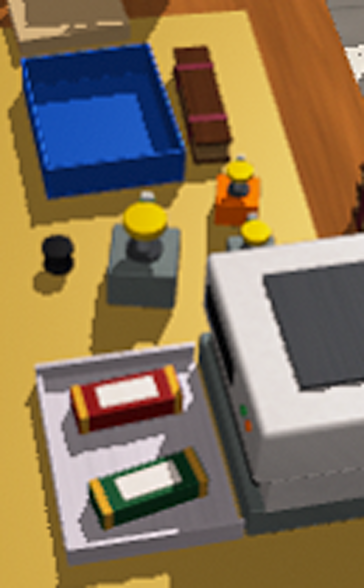

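View pics/c_scene.png

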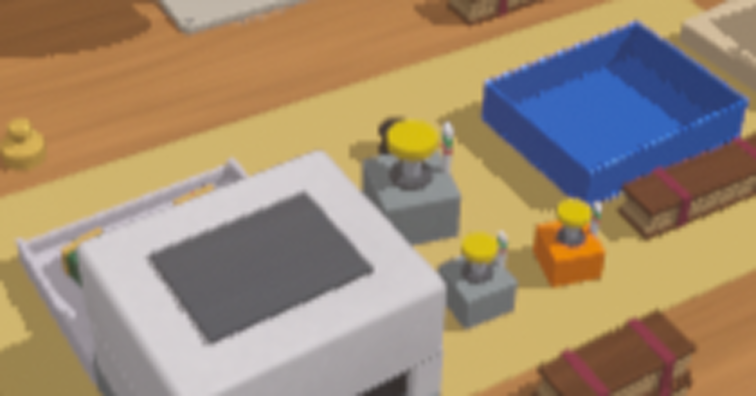

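Run:
```python
from h import *
import pickle; D=pickle.load(open("d0.pkl","rb")); d=D["side"]; C=cloud(d); d2=D["scene"]; C2=cloud(d2)
im=cv2.cvtColor(d["image"],cv2.COLOR_RGB2HSV); H,S,V=[im[...,i].astype(int) for i in range(3)]
# labels
for nm,(x0,y0,x1,y1) in dict(red=(253,243,280,262),green=(260,273,290,294)).items():
    m=np.zeros(H.shape,np.uint8); m[y0:y1,x0:x1]=((S<60)&(V>150))[y0:y1,x0:x1]
    n,l,s,c=cv2.connectedComponentsWithStats(m); i=1+np.argmax(s[1:,4])
    p=np.argwhere(l==i)[:,::-1]; P=plane(d,p,.044)[:,:2]
    r=cv2.minAreaRect(P.astype(np.float32)*1000); print("label",nm,s[i],c[i],P.mean(0).round(4),r)
# tall top points of cases by depth
def rect(Cl,box,z0,z1,msg):
    x0,x1,y0,y1=box; m=(Cl[...,0]>x0)&(Cl[...,0]<x1)&(Cl[...,1]>y0)&(Cl[...,1]<y1)&(Cl[...,2]>z0)&(Cl[...,2]<z1)
    P=Cl[m]; print(msg,len(P),P.mean(0).round(4),P.min(0).round(3),P.max(0).round(3)); print(cv2.minAreaRect((P[:,:2]*1000).astype(np.float32)))
rect(C,(.43,.6,-.29,-.21),.036,.048,"red top");rect(C,(.43,.6,-.42,-.33),.036,.048,"green top")
for k,Q in(("side",C),("scene",C2)):
    rect(Q,(.42,.68,.13,.45),.053,.066,"tote rim "+k); rect(Q,(.5,.63,-.07,.02),.120,.13,"plunger "+k); rect(Q,(.4,.63,-.46,-.16),.022,.05,"tray "+k); rect(Q,(.56,.9,-.5,-.1),.19,.22,"machine "+k)
# yellow cap centre triangulate
uv=[]
for dd in (d,d2):
    h=cv2.cvtColor(dd["image"],cv2.COLOR_RGB2HSV); m=((h[...,0]>22)&(h[...,0]<32)&(h[...,1]>200)&(h[...,2]>150)).astype(np.uint8)
    n,l,s,c=cv2.connectedComponentsWithStats(m)
    for i in range(1,n):
        if s[i,4]>100: print(s[i],c[i],plane(dd,c[i],.120))
```

```text
label red [254 244  22  11 155] [264.9483871  249.34193548] [ 0.5134 -0.2323] ((512.99951171875, -232.3902130126953), (69.24427795410156, 30.73457145690918), 8.186002731323242)
label green [261 275  23  14 181] [271.82320442 281.20441989] [ 0.5196 -0.3584] ((520.3612060546875, -358.26513671875), (67.58944702148438, 30.964900970458984), 14.625978469848633)
red top 416 [ 0.5117 -0.2367  0.0432] [ 0.447 -0.266  0.036] [ 0.58  -0.211  0.048]
((514.1017456054688, -232.51158142089844), (130.52688598632812, 52.29705047607422), 6.895923614501953)
green top 537 [ 0.52   -0.3627  0.0428] [ 0.456 -0.42   0.036] [ 0.6   -0.331  0.048]
((527.4737548828125, -377.95684814453125), (139.53524780273438, 90.37901306152344), 3.284205675125122)
tote rim side 237 [0.5376 0.2603 0.0571] [0.432 0.139 0.053] [0.646 0.409 0.066]
((538.4443359375, 271.62213134765625), (200.41920471191406, 264.0256042480469), 4.302037239074707)
plunger side 126 [ 0.5624 -0.026   0.1235] [ 0.538 -0.056  0.12 ] [0.587 0.017 0.13 ]
((564.5687255859375, -18.920127868652344), (73.76275634765625, 49.209007263183594), 82.7950820922851
[... 522 characters left out ...]
94, 255.62896728515625), 4.123263359069824)
plunger scene 123 [ 0.5656 -0.0227  0.1256] [ 0.534 -0.053  0.12 ] [0.593 0.019 0.13 ]
((567.5578002929688, -20.22064208984375), (63.09151840209961, 60.666259765625), 40.13606643676758)
tray scene 342 [ 0.4646 -0.3416  0.0332] [ 0.406 -0.429  0.022] [ 0.623 -0.17   0.049]
((512.2330322265625, -295.424072265625), (204.05166625976562, 260.7697448730469), 3.916649103164673)
machine scene 4156 [ 0.7443 -0.2914  0.2028] [ 0.615 -0.418  0.19 ] [ 0.848 -0.149  0.213]
((730.8790893554688, -282.7115173339844), (222.2783660888672, 260.0975036621094), 3.1316335201263428)
[264 182  16  12 144] [271.16666667 187.31944444] [[ 0.56146754 -0.02154954  0.12      ]]
```

Call:
servo_tool --series '[[[-0.037,0,0.09],-0.079,-1],[[-0.075,0,0.18],-0.158,-1],[[-0.112,0,0.27],-0.237,-1],[[-0.15,0,0.36],-0.316,-1],[[-0.187,0,0.45],-0.395,-1],[[-0.225,0,0.54],-0.474,-1],[[-0.262,0,0.63],-0.553,-1],[[-0.3,0,0.73],-0.632,-1],[[-0.337,0,0.82],-0.711,-1],[[-0.375,0,0.91],-0.79,-1]]'

```text
clock: 1.08
tcp_pos: [0.4987, -0.2943, 0.2313]
tcp_rot: [-90.0, -0.0, 1.7]
contact_force: [0.4, -0.9, -0.3]
finger_gap: 0.999
```

Call:
servo_tool --series '[[[0,0,0],-0.079,-1],[[0,0,0],-0.158,-1],[[0,0,0],-0.237,-1],[[0,0,0],-0.316,-1],[[0,0,0],-0.395,-1],[[0,0,0],-0.474,-1],[[0,0,0],-0.553,-1],[[0,0,0],-0.632,-1],[[0,0,0],-0.711,-1],[[0,0,0],-0.79,-1]]'

```text
clock: 1.92
tcp_pos: [0.4973, -0.2959, 0.2311]
tcp_rot: [-90.0, -0.0, 72.8]
contact_force: [0.1, 0.3, 0.5]
finger_gap: 0.997
```

Run:
```python
from h import *
d=get_image("wrist"); import pickle; pickle.dump(d,open("w1.pkl","wb")); cv2.imwrite("pics/w1.png",d["image"][:,:,::-1]); print(read_state()["tcp_pos"])
```

```text
[ 0.49729776 -0.29592332  0.23111261]
```

View pics/w1.png

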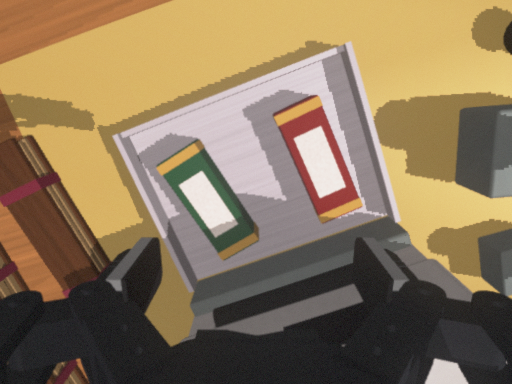

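```bash
cat > lab.py <<'E'
from h import *
def labels(d,z,boxes):
    im=cv2.cvtColor(d["image"],cv2.COLOR_RGB2HSV); H,S,V=[im[...,i].astype(int) for i in range(3)]
    for nm,(x0,y0,x1,y1) in boxes.items():
        col=((H<8)|(H>172))&(S>140) if nm=="red" else (H>50)&(H<95)&(S>80)
        m=np.zeros(H.shape,np.uint8); m[y0:y1,x0:x1]=col[y0:y1,x0:x1]
        cs,hh=cv2.findContours(m,cv2.RETR_CCOMP,cv2.CHAIN_APPROX_NONE)
        hs=[c for c,q in zip(cs,hh[0]) if q[3]>=0]; c=max(hs,key=cv2.contourArea).reshape(-1,2)
        P=plane(d,c,z)[:,:2]; (cx,cy),(w,h),a=cv2.minAreaRect((P*1000).astype(np.float32))
        if w<h: w,h,a=h,w,a-90
        print(nm,"px",c.mean(0).round(1),"centre mm",round(cx,1),round(cy,1),"size",round(w,1),round(h,1),"yaw",round((a+90)%180-90,1))
E
python3 - <<'E'
from lab import *
import pickle; d=pickle.load(open("w1.pkl","rb"))
labels(d,.044,dict(red=(265,85,370,230),green=(150,130,265,265)))
C=cloud(d)
for p in [(208,200),(318,160)]: print(C[p[1],p[0]])
for p in [(275,115),(320,97),(361,200),(321,221),(158,167),(197,140),(258,238),(222,259)]: print(p,plane(d,p,.044)[0].round(4))
E
```

```text
red px [319.7 161.5] centre mm 514.1 -233.0 size 75.5 35.2 yaw 7.7
green px [179.2 169.6] centre mm 477.4 -375.8 size 5.5 4.2 yaw -20.7
[ 0.51781237 -0.35773276  0.04484503]
[ 0.51058421 -0.23434878  0.04476662]
(275, 115) [ 0.4537 -0.2641  0.044 ]
(320, 97) [ 0.4501 -0.2166  0.044 ]
(361, 200) [ 0.5668 -0.2007  0.044 ]
(321, 221) [ 0.5774 -0.2479  0.044 ]
(158, 167) [ 0.4684 -0.396   0.044 ]
(197, 140) [ 0.4541 -0.3472  0.044 ]
(258, 238) [ 0.5762 -0.3197  0.044 ]
(222, 259) [ 0.5888 -0.3663  0.044 ]
```

Call:
servo_tool --series '[[[0.03,0.03,0.005],-0.07,-0.55],[[0.06,0.06,0.01],-0.14,-0.55],[[0.09,0.1,0.018],-0.21,-0.55],[[0.12,0.15,0.018],-0.277,-0.55],[[0.159,0.2,0.018],-0.277,-0.55],[[0.159,0.25,0.018],-0.277,-0.55],[[0.159,0.3,0.018],-0.277,-0.55],[[0.159,0.328,0.018],-0.277,-0.55],[[0.159,0.328,0.018],-0.277,-0.55],[[0.159,0.328,0.018],-0.277,-0.55]]'

```text
clock: 2.8
tcp_pos: [0.5093, -0.2332, 0.0999]
tcp_rot: [-89.9, -0.0, 97.3]
contact_force: [-0.5, -0.3, 0.5]
finger_gap: 0.775
```

Run:
```python
from h import *
d=get_image("wrist"); import pickle; pickle.dump(d,open("w2.pkl","wb")); cv2.imwrite("pics/w2.png",d["image"][:,:,::-1]); print(read_state()["tcp_pos"],read_state()["tcp_rot"],read_state()["finger_gap"])
```

```text
[ 0.51007684 -0.23363684  0.10104271] [-9.00409388e+01  3.23295962e-02  9.73291815e+01] 0.7729719430776576
```

View pics/w2.png

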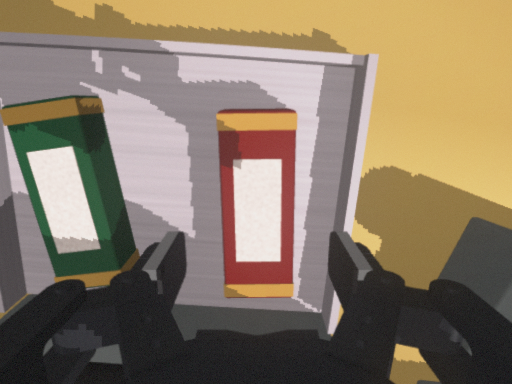

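Call:
servo_tool --series '[[[0,0.04,0],0,-0.55],[[0,0.08,0],0,-0.55],[[0,0.12,0],0,-0.55],[[0,0.16,0],0,-0.55],[[0,0.19,0],0,-0.55],[[0,0.21,0],0,-0.55],[[0,0.21,0],0,-0.55],[[0,0.21,0],0,0.3],[[0,0.21,0],0,0.3],[[0,0.21,0],0,0.3]]' --newtons 45

```text
clock: 3.68
tcp_pos: [0.5106, -0.2338, 0.0174]
tcp_rot: [-90.1, 0.1, 97.4]
contact_force: [0.5, -0.1, 3.5]
finger_gap: 0.551
```

Call:
servo_tool --series '[[[0,0,0],0,0.3],[[0,0,0],0,0.3],[[0,0,0],0,0.3],[[0,-0.01,0],0,0.3],[[0,-0.03,0],0,0.3],[[0,-0.05,0],0,0.3],[[0,-0.08,0],0,0.3],[[0,-0.11,0],0,0.3],[[0,-0.14,0],0,0.3],[[0,-0.17,0],0,0.3]]'

```text
clock: 4.52
tcp_pos: [0.51, -0.2334, 0.0859]
tcp_rot: [-90.0, 0.0, 97.4]
contact_force: [0.4, 0.4, -2.3]
finger_gap: 0.556
```

Call:
servo_tool --series '[[[0.02,-0.04,0],0,0.3],[[0.06,-0.1,-0.01],0,0.3],[[0.11,-0.17,-0.02],0,0.3],[[0.17,-0.24,-0.03],0,0.3],[[0.24,-0.3,-0.04],0,0.3],[[0.32,-0.34,-0.05],0,0.3],[[0.41,-0.34,-0.06],0,0.3],[[0.5,-0.34,-0.08],0,0.3],[[0.59,-0.34,-0.09],0,0.3],[[0.68,-0.34,-0.1],0,0.3]]'

```text
clock: 5.35
tcp_pos: [0.5142, 0.0434, 0.2216]
tcp_rot: [-90.1, 0.0, 97.4]
contact_force: [0.2, -0.9, -2.5]
finger_gap: 0.555
```

Call:
servo_tool --series '[[[0.09,0,-0.01],0.01,0.3],[[0.18,0,-0.03],0.02,0.3],[[0.27,0,-0.04],0.03,0.3],[[0.36,0,-0.05],0.038,0.3],[[0.45,0,-0.07],0.038,0.3],[[0.53,0,-0.08],0.038,0.3],[[0.59,0,-0.09],0.038,0.3],[[0.62,0,-0.095],0.038,0.3],[[0.64,0,-0.095],0.038,0.3],[[0.64,0,-0.095],0.038,0.3]]'

```text
clock: 6.18
tcp_pos: [0.5187, 0.3014, 0.2205]
tcp_rot: [-90.0, -0.0, 94.1]
contact_force: [-0.2, -0.5, -2.9]
finger_gap: 0.553
```

Run:
```python
from h import *
d=get_image("wrist"); import pickle; pickle.dump(d,open("w3.pkl","wb")); cv2.imwrite("pics/w3.png",d["image"][:,:,::-1]); print(read_state()["tcp_pos"],read_state()["tcp_rot"],read_state()["finger_gap"])
```

```text
[0.51891865 0.30026255 0.22041953] [-9.00028902e+01  2.27089439e-02  9.40148528e+01] 0.5523944754610655
```

View pics/w3.png

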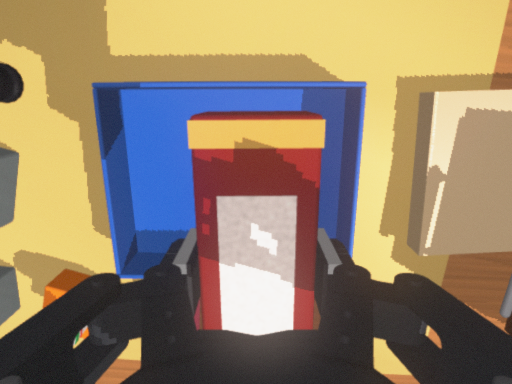

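Run:
```python
from h import *
import pickle; d=pickle.load(open("w3.pkl","rb"))
A,B,E=[plane(d,p,.06)[0] for p in [(94,84),(366,83),(118,278)]]
print(A,B,E,np.linalg.norm(A-B),np.linalg.norm(A-E),"centre",(B+E)/2,"yaw",np.degrees(np.arctan2(*(B-A)[1::-1]))-90, np.degrees(np.arctan2((E-A)[1],(E-A)[0])))
# held case: label top plane is TCP-.007+.034
p=plane(d,[(217,196),(297,195),(190,122),(325,120)],.2204+.027); print(p)
```

```text
[0.44863443 0.14746446 0.06      ] [0.43093383 0.39306697 0.06      ] [0.64585693 0.1606972  0.06      ] 0.24623953057832898 0.19766593261409138 centre [0.53839538 0.27688208 0.06      ] yaw 4.122185463765405 3.838536050986056
[[0.48844759 0.28331616 0.2474    ]
 [0.48594351 0.31331066 0.2474    ]
 [0.46172435 0.27270819 0.2474    ]
 [0.45767008 0.32037377 0.2474    ]]
```

Call:
servo_tool --series '[[[0.02,0.02,-0.01],0,0.3],[[0.04,0.06,-0.02],0,0.3],[[0.055,0.12,-0.03],0,0.3],[[0.063,0.19,-0.03],0,0.3],[[0.063,0.26,-0.03],0,0.3],[[0.063,0.33,-0.03],0,0.3],[[0.063,0.39,-0.03],0,0.3],[[0.063,0.44,-0.03],0,0.3],[[0.063,0.47,-0.03],0,0.3],[[0.063,0.48,-0.03],0,0.3]]'

```text
clock: 7.07
tcp_pos: [0.5277, 0.3245, 0.025]
tcp_rot: [-89.8, 0.1, 93.9]
contact_force: [-1.2, -0.8, -3.6]
finger_gap: 0.553
```

Call:
servo_tool --series '[[[0,0,0],0,0.3],[[0,0.005,0],0,0.3],[[0,0.01,0],0,0.3],[[0,0.015,0],0,0.3],[[0,0.02,0],0,0.3],[[0,0.025,0],0,0.3],[[0,0.028,0],0,0.3],[[0,0.03,0],0,0.3],[[0,0.03,0],0,0.3],[[0,0.03,0],0,0.3]]'

```text
clock: 7.9
tcp_pos: [0.5292, 0.3264, 0.016]
tcp_rot: [-90.0, 0.0, 94.0]
contact_force: [-0.7, 0.6, -3.9]
finger_gap: 0.552
```

Call:
servo_tool --series '[[[0,0.002,0],0,0.3],[[0,0.004,0],0,0.3],[[0,0.006,0],0,0.3],[[0,0.008,0],0,0.3],[[0,0.008,0],0,0.3],[[0,0.008,0],0,0.3],[[0,0.008,0],0,0.3],[[0,0.008,0],0,0.3],[[0,0.008,0],0,0.3],[[0,0.008,0],0,0.3]]'

```text
clock: 8.73
tcp_pos: [0.5293, 0.3264, 0.0129]
tcp_rot: [-90.0, -0.0, 94.0]
contact_force: [-0.5, 0.1, -2.9]
finger_gap: 0.55
```

Call:
servo_tool --series '[[[0,0.001,0],0,0.3],[[0,0.002,0],0,0.3],[[0,0.003,0],0,0.3],[[0,0.004,0],0,0.3],[[0,0.005,0],0,0.3],[[0,0.005,0],0,0.3],[[0,0.005,0],0,0.3],[[0,0.005,0],0,0.3],[[0,0.005,0],0,0.3],[[0,0.005,0],0,0.3]]'

```text
clock: 9.57
tcp_pos: [0.5293, 0.3265, 0.0124]
tcp_rot: [-90.0, 0.0, 94.0]
contact_force: [-6.8, -3.7, 11.9]
finger_gap: 0.552
```

Contact with the tote floor. I release slightly, then lift.

Call:
servo_tool --series '[[[0,-0.001,0],0,0.1],[[0,-0.002,0],0,-0.2],[[0,-0.002,0],0,-0.55],[[0,-0.002,0],0,-0.55],[[0,-0.002,0],0,-0.55],[[0,-0.01,0],0,-0.55],[[0,-0.05,0],0,-0.55],[[0,-0.12,0],0,-0.55],[[0,-0.2,0],0,-0.55],[[0,-0.29,0],0,-0.55]]'

```text
clock: 10.4
tcp_pos: [0.5281, 0.3258, 0.1266]
tcp_rot: [-89.8, 0.1, 94.0]
contact_force: [1.4, 0.6, -0.0]
finger_gap: 0.775
```

Call:
servo_tool --series '[[[-0.05,-0.08,0],0,-0.55],[[-0.12,-0.15,0.01],0,-0.55],[[-0.2,-0.2,0.02],0,-0.55],[[-0.29,-0.23,0.02],-0.01,-0.55],[[-0.38,-0.23,0.03],-0.02,-0.55],[[-0.47,-0.23,0.03],-0.04,-0.55],[[-0.56,-0.23,0.04],-0.06,-0.55],[[-0.65,-0.23,0.04],-0.08,-0.55],[[-0.74,-0.23,0.05],-0.1,-0.55],[[-0.83,-0.23,0.05],-0.111,-0.55]]'

```text
clock: 11.23
tcp_pos: [0.5318, -0.0078, 0.2193]
tcp_rot: [-90.0, 0.0, 104.1]
contact_force: [0.9, 0.2, 1.0]
finger_gap: 0.773
```

Run:
```python
from h import *
d=get_image("side"); cv2.imwrite("pics/s2.png",cv2.resize(d["image"][100:320,200:360,::-1],None,fx=2.7,fy=2.7)); print(read_state()["tcp_pos"],read_state()["tcp_rot"],read_state()["finger_gap"],read_state()["contact_force"])
```

```text
[ 0.53237136 -0.01398926  0.21933242] [-89.98813499   0.23392294 103.92210155] 0.7765448333493341 [ 0.76865084 -4.55203871 -0.51693463]
```

View pics/s2.png

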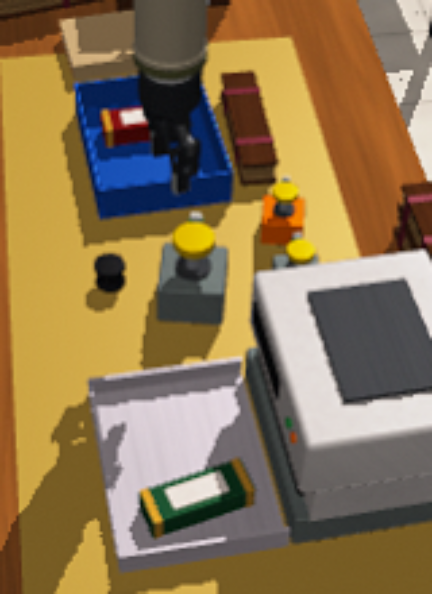

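Call:
servo_tool --series '[[[-0.08,0,0.025],0,-0.55],[[-0.17,0,0.05],0,-0.55],[[-0.26,0,0.08],0,-0.55],[[-0.35,0.02,0.1],0,-0.55],[[-0.44,0.05,0.13],0,-0.55],[[-0.53,0.09,0.16],0,-0.55],[[-0.62,0.14,0.19],0,-0.55],[[-0.71,0.19,0.215],0,-0.55],[[-0.79,0.24,0.24],0,-0.55],[[-0.84,0.27,0.25],0,-0.55]]'

```text
clock: 12.12
tcp_pos: [0.5146, -0.3592, 0.1083]
tcp_rot: [-89.9, -0.1, 103.8]
contact_force: [0.7, -0.3, 0.0]
finger_gap: 0.778
```

Run:
```python
from h import *
d=get_image("wrist"); import pickle; pickle.dump(d,open("w4.pkl","wb")); cv2.imwrite("pics/w4.png",d["image"][:,:,::-1]); s=read_state();print(s["tcp_pos"],s["tcp_rot"],s["finger_gap"],s["contact_force"])
```

```text
[ 0.51355715 -0.36083168  0.10612674] [-89.78370641  -0.11231599 103.75427467] 0.7759926556498985 [-4.44021793  1.50788384 -1.73698403]
```

View pics/w4.png

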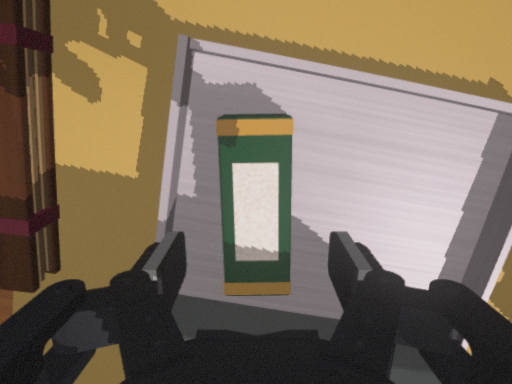

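Call:
servo_tool --series '[[[0,0.02,0],0,-0.55],[[0,0.05,0],0,-0.55],[[0,0.09,0],0,-0.55],[[0,0.13,0],0,-0.55],[[0,0.17,0],0,-0.55],[[0,0.205,0],0,-0.55],[[0,0.225,0],0,-0.55],[[0,0.235,0],0,-0.55],[[0,0.235,0],0,-0.55],[[0,0.235,0],0,0.3]]' --newtons 45

```text
clock: 13.0
tcp_pos: [0.5169, -0.3563, 0.0175]
tcp_rot: [-90.0, 0.0, 104.0]
contact_force: [0.5, 0.1, 0.3]
finger_gap: 0.654
```

Call:
servo_tool --series '[[[0,0,0],0,0.3],[[0,0,0],0,0.3],[[0,0,0],0,0.3],[[0,0,0],0,0.3],[[0,-0.01,0],0,0.3],[[0,-0.03,0],0,0.3],[[0,-0.06,0],0,0.3],[[0,-0.1,0],0,0.3],[[0,-0.14,0],0,0.3],[[0,-0.18,0],0,0.3]]'

```text
clock: 13.83
tcp_pos: [0.5162, -0.3562, 0.0902]
tcp_rot: [-90.0, -0.0, 104.0]
contact_force: [-0.2, 0.1, -3.1]
finger_gap: 0.552
```

Call:
servo_tool --series '[[[0.02,-0.04,0],0,0.3],[[0.06,-0.1,-0.01],0.01,0.3],[[0.12,-0.17,-0.03],0.02,0.3],[[0.19,-0.24,-0.05],0.03,0.3],[[0.27,-0.3,-0.07],0.045,0.3],[[0.36,-0.335,-0.095],0.06,0.3],[[0.45,-0.335,-0.12],0.075,0.3],[[0.55,-0.335,-0.15],0.09,0.3],[[0.65,-0.335,-0.18],0.1,0.3],[[0.75,-0.335,-0.21],0.111,0.3]]'

```text
clock: 14.67
tcp_pos: [0.5249, -0.0434, 0.224]
tcp_rot: [-90.1, 0.0, 93.9]
contact_force: [1.3, 0.0, -3.6]
finger_gap: 0.553
```

Call:
servo_tool --series '[[[0.09,0,-0.01],0,0.3],[[0.18,0,-0.02],0,0.3],[[0.27,0,-0.03],0,0.3],[[0.36,0,-0.04],0,0.3],[[0.45,0,-0.05],0,0.3],[[0.53,0,-0.06],0,0.3],[[0.6,0,-0.07],0,0.3],[[0.65,0,-0.074],0,0.3],[[0.67,0,-0.074],0,0.3],[[0.67,0,-0.074],0,0.3]]'

```text
clock: 15.5
tcp_pos: [0.5358, 0.2259, 0.2233]
tcp_rot: [-90.0, -0.0, 94.1]
contact_force: [-0.6, -0.3, -3.2]
finger_gap: 0.555
```

Run:
```python
from h import *
d=get_image("wrist"); import pickle; pickle.dump(d,open("w5.pkl","wb")); cv2.imwrite("pics/w5.png",d["image"][:,:,::-1]); s=read_state();print(s["tcp_pos"],s["tcp_rot"],s["finger_gap"],s["contact_force"])
```

```text
[0.5360104  0.22447793 0.22324146] [-8.99897333e+01  2.30604788e-02  9.40752438e+01] 0.5540892091973425 [ 0.05867301 -1.33864686 -2.74374208]
```

View pics/w5.png

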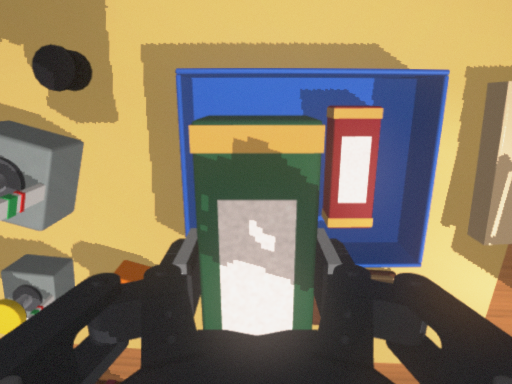

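Call:
servo_tool --series '[[[0,0.03,0],0,0.3],[[0,0.08,0],0,0.3],[[0,0.14,0],0,0.3],[[0,0.21,0],0,0.3],[[0,0.28,0],0,0.3],[[0,0.35,0],0,0.3],[[0,0.41,0],0,0.3],[[0,0.46,0],0,0.3],[[0,0.48,0],0,0.3],[[0,0.49,0],0,0.3]]'

```text
clock: 16.38
tcp_pos: [0.5348, 0.2223, 0.0245]
tcp_rot: [-89.8, 0.1, 93.9]
contact_force: [-0.1, 0.3, -3.2]
finger_gap: 0.554
```

Call:
servo_tool --series '[[[0,0.004,0],0,0.3],[[0,0.008,0],0,0.3],[[0,0.012,0],0,0.3],[[0,0.016,0],0,0.3],[[0,0.02,0],0,0.3],[[0,0.024,0],0,0.3],[[0,0.028,0],0,0.3],[[0,0.03,0],0,0.3],[[0,0.03,0],0,0.3],[[0,0.03,0],0,0.3]]'

```text
clock: 17.22
tcp_pos: [0.5363, 0.2242, 0.0148]
tcp_rot: [-90.0, 0.0, 94.0]
contact_force: [0.2, 0.4, -4.3]
finger_gap: 0.55
```

Call:
servo_tool --series '[[[0,0.001,0],0,0.3],[[0,0.002,0],0,0.3],[[0,0.003,0],0,0.3],[[0,0.004,0],0,0.3],[[0,0.005,0],0,0.3],[[0,0.006,0],0,0.3],[[0,0.007,0],0,0.3],[[0,0.007,0],0,0.3],[[0,0.007,0],0,0.3],[[0,0.007,0],0,0.3]]'

```text
clock: 18.05
tcp_pos: [0.5365, 0.2242, 0.0135]
tcp_rot: [-90.0, 0.0, 94.0]
contact_force: [-7.3, -2.4, 11.7]
finger_gap: 0.554
```

Call:
servo_tool --series '[[[0,-0.001,0],0,0.1],[[0,-0.002,0],0,-0.2],[[0,-0.002,0],0,-0.55],[[0,-0.002,0],0,-0.55],[[0,-0.002,0],0,-0.55],[[0,-0.01,0],0,-0.55],[[0,-0.05,0],0,-0.55],[[0,-0.12,0],0,-0.55],[[0,-0.2,0],0,-0.55],[[0,-0.29,0],0,-0.55]]'

```text
clock: 18.88
tcp_pos: [0.5352, 0.2237, 0.1279]
tcp_rot: [-89.8, 0.0, 94.0]
contact_force: [1.4, -0.4, -0.8]
finger_gap: 0.779
```

Call:
servo_tool --series '[[[-0.03,-0.08,0],0,-0.55],[[-0.07,-0.15,0],0,0.3],[[-0.12,-0.2,0],0,1],[[-0.18,-0.25,0],0,1],[[-0.24,-0.27,0],0,1],[[-0.3,-0.28,0],0,1],[[-0.34,-0.28,0],0,1],[[-0.36,-0.28,0],0,1],[[-0.36,-0.28,0],0,1],[[-0.36,-0.28,0],0,1]]'

```text
clock: 19.72
tcp_pos: [0.5462, 0.0807, 0.2398]
tcp_rot: [-90.0, -0.0, 93.9]
contact_force: [-0.3, -0.2, 0.6]
finger_gap: -0.002
```

Run:
```python
from h import *
D={n:get_image(n) for n in ["wrist","side","scene"]}; import pickle; pickle.dump(D,open("w6.pkl","wb")); cv2.imwrite("pics/w6.png",D["wrist"]["image"][:,:,::-1]); s=read_state();print(s["tcp_pos"],s["tcp_rot"],s["finger_gap"],s["contact_force"])
cv2.imwrite("pics/s6.png",cv2.resize(D["side"]["image"][100:320,200:360,::-1],None,fx=2.7,fy=2.7))
```

```text
[0.54614824 0.08156598 0.23973457] [-8.99622804e+01 -2.09240688e-02  9.40459709e+01] -0.002247733501623181 [-0.1510654   0.59136301  0.65078471]
```

View pics/w6.png

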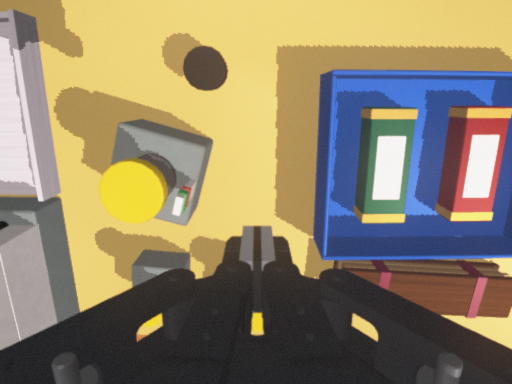

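View pics/s6.png

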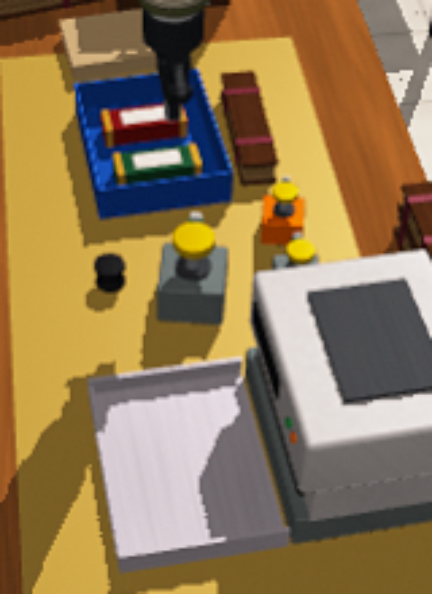

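Run:
```python
from h import *
import pickle; D=pickle.load(open("w6.pkl","rb")); d=D["wrist"]; C=cloud(d)
im=cv2.cvtColor(d["image"],cv2.COLOR_RGB2HSV); m=((im[...,0]>22)&(im[...,0]<32)&(im[...,1]>230)&(im[...,2]>200)).astype(np.uint8); m[:,200:]=0; m[240:]=0
m=cv2.morphologyEx(m,cv2.MORPH_OPEN,np.ones((5,5)))
n,l,s,c=cv2.connectedComponentsWithStats(m); i=1+np.argmax(s[1:,4]); print(s[i],c[i])
P=C[l==i]; print(np.median(P,0),P.min(0),P.max(0))
top=P[abs(P[:,2]-.125)<.006]; print(len(top),cv2.minEnclosingCircle((top[:,:2]*1000).astype(np.float32)),top.mean(0))
cn=max(cv2.findContours((l==i).astype(np.uint8),cv2.RETR_EXTERNAL,cv2.CHAIN_APPROX_NONE)[0],key=len).reshape(-1,2)
Q=plane(d,cn,.125); print("circle on z=.125",cv2.minEnclosingCircle((Q[:,:2]*1000).astype(np.float32)))
dd=D["side"]; print("post px",[ (p,plane(d,p,.125)[0].round(4)) for p in [(185,190),(179,205)]])
print("side cap z=.125",plane(dd,(271.5,187),.125))
# gripper geometry in tool frame
st=dict(tcp_pos=np.array([.5461,.0815,.2397]),tcp_rot=[-90,0,94.04])
for p in [(257,240),(180,285),(200,280),(220,280),(160,310),(100,330),(335,285),(315,280),(295,280),(360,290)]: print(p,to_tool(st,C[p[1],p[0]]).round(4))
```

```text
Traceback (most recent call last):
ValueError: attempt to get argmax of an empty sequence
```

Run:
```python
from h import *
import pickle; D=pickle.load(open("w6.pkl","rb")); d=D["wrist"]; C=cloud(d)
im=cv2.cvtColor(d["image"],cv2.COLOR_RGB2HSV); print(im[185,135],im[205,110],im[100,60])
h0=im[185,135].astype(int); m=((abs(im[...,0].astype(int)-h0[0])<4)&(im[...,1]>215)).astype(np.uint8); m[:,175:]=0; m[240:]=0;m[:140]=0
n,l,s,c=cv2.connectedComponentsWithStats(m); i=1+np.argmax(s[1:,4]); print(s[i],c[i])
P=C[l==i]; print(np.median(P,0))
top=P[abs(P[:,2]-.125)<.006]; print(len(top),cv2.minEnclosingCircle((top[:,:2]*1000).astype(np.float32)),top.mean(0))
cn=max(cv2.findContours((l==i).astype(np.uint8),cv2.RETR_EXTERNAL,cv2.CHAIN_APPROX_NONE)[0],key=len).reshape(-1,2)
Q=plane(d,cn,.125); print("circle on z=.125",cv2.minEnclosingCircle((Q[:,:2]*1000).astype(np.float32)))
print("post px",[ (p,C[p[1],p[0]],plane(d,p,.125)[0].round(4)) for p in [(185,190),(179,205)]])
print("side cap z=.125",plane(D["side"],(271.5,187),.125))
st=dict(tcp_pos=np.array([.5461,.0815,.2397]),tcp_rot=[-90,0,94.04])
for p in [(257,240),(180,285),(200,280),(220,280),(160,310),(100,330),(335,285),(315,280),(295,280),(360,290)]: print(p,to_tool(st,C[p[1],p[0]]).round(4))
```

```text
[ 27 197 242] [ 27 192 243] [ 20 128 174]Traceback (most recent call last):
  File "<stdin>", line 5, in <module>
    return _wrapfunc(a, 'argmax', axis=axis, out=out, **kwds)
    return bound(*args, **kwds)
ValueError: attempt to get argmax of an empty sequence
```

Run:
```python
from h import *
import pickle; D=pickle.load(open("w6.pkl","rb")); d=D["wrist"]; C=cloud(d)
im=cv2.cvtColor(d["image"],cv2.COLOR_RGB2HSV)
m=((abs(im[...,0].astype(int)-27)<4)&(im[...,1]>165)).astype(np.uint8); m[:,175:]=0; m[240:]=0;m[:140]=0
n,l,s,c=cv2.connectedComponentsWithStats(m); i=1+np.argmax(s[1:,4]); print(s[i],c[i])
P=C[l==i]; print(np.median(P,0))
top=P[abs(P[:,2]-.125)<.006]; print(len(top),cv2.minEnclosingCircle((top[:,:2]*1000).astype(np.float32)),top.mean(0))
cn=max(cv2.findContours((l==i).astype(np.uint8),cv2.RETR_EXTERNAL,cv2.CHAIN_APPROX_NONE)[0],key=len).reshape(-1,2)
Q=plane(d,cn,.125); print("circle on z=.125",cv2.minEnclosingCircle((Q[:,:2]*1000).astype(np.float32)))
print("post px",[ (p,C[p[1],p[0]],plane(d,p,.125)[0].round(4)) for p in [(185,190),(179,205)]])
print("side cap z=.125",plane(D["side"],(271.5,187),.125))
st=dict(tcp_pos=np.array([.5461,.0815,.2397]),tcp_rot=[-90,0,94.04])
for p in [(257,240),(180,285),(200,280),(220,280),(160,310),(100,330),(335,285),(315,280),(295,280),(360,290)]: print(p,to_tool(st,C[p[1],p[0]]).round(4))
```

```text
[  99  161   65   63 3117] [130.915624   191.99422522]
[ 0.56131678 -0.02462863  0.12529588]
3095 ((562.3966674804688, -24.813005447387695), 27.5041446685791) [ 0.5614573  -0.02456269  0.12530479]
circle on z=.125 ((562.166259765625, -24.77800178527832), 27.181461334228516)
post px [((185, 190), array([0.56209265, 0.0166898 , 0.10650526]), array([0.5566, 0.0206, 0.125 ])), ((179, 205), array([0.57044021, 0.01543336, 0.12405353]), array([0.5701, 0.0157, 0.125 ]))]
side cap z=.125 [[ 0.56211428 -0.0249307   0.125     ]]
(257, 240) [-0.0016 -0.0202  0.0102]
(180, 285) [-0.0253 -0.056   0.0116]
(200, 280) [-0.0215 -0.0438  0.0059]
(220, 280) [-0.0134 -0.0525  0.0112]
(160, 310) [-0.0294 -0.0642  0.0086]
(100, 330) [-0.0408 -0.0763  0.0115]
(335, 285) [ 0.0224 -0.0558  0.0113]
(315, 280) [ 0.0182 -0.0456  0.0069]
(295, 280) [ 0.0104 -0.0526  0.0112]
(360, 290) [ 0.0296 -0.0577  0.0107]
```

Call:
servo_tool --series '[[[-0.05,0,-0.005],0,1],[[-0.11,0,-0.01],0,1],[[-0.17,0,-0.015],0,1],[[-0.22,0.02,-0.02],0,1],[[-0.25,0.06,-0.021],0,1],[[-0.267,0.11,-0.021],0,1],[[-0.267,0.16,-0.021],0,1],[[-0.267,0.21,-0.021],0,1],[[-0.267,0.24,-0.021],0,1],[[-0.267,0.25,-0.021],0,1]]'

```text
clock: 20.7
tcp_pos: [0.5606, -0.0244, 0.1372]
tcp_rot: [-89.8, -0.1, 94.0]
contact_force: [-0.3, 0.6, 0.5]
finger_gap: 0.001
```

Call:
servo_tool --series '[[[0,0,0],0,1],[[0,0,0],0,1],[[0,0,0],0,1],[[0,0,0],0,1],[[0,0,0],0,1],[[0,0,0],0,1],[[0,0,0],0,1],[[0,0,0],0,1],[[0,0,0],0,1],[[0,0,0],0,1]]'

```text
clock: 21.53
tcp_pos: [0.5622, -0.0255, 0.1401]
tcp_rot: [-90.0, -0.0, 94.0]
contact_force: [0.8, -0.0, -0.1]
finger_gap: 0.0
```

Call:
servo_tool --series '[[[0,0.01,0],0,1],[[0,0.02,0],0,1],[[0,0.03,0],0,1],[[0,0.037,0],0,1],[[0,0.042,0],0,1],[[0,0.047,0],0,1],[[0,0.051,0],0,1],[[0,0.055,0],0,1],[[0,0.055,0],0,1],[[0,0.055,0],0,1]]'

```text
clock: 22.37
tcp_pos: [0.5619, -0.0254, 0.1184]
tcp_rot: [-90.0, -0.0, 94.0]
contact_force: [-4.3, 0.9, 6.6]
finger_gap: -0.0
```

Call:
servo_tool --series '[[[0,0.003,0],0,1],[[0,0.006,0],0,1],[[0,0.009,0],0,1],[[0,0.012,0],0,1],[[0,0.015,0],0,1],[[0,0.018,0],0,1],[[0,0.021,0],0,1],[[0,0.021,0],0,1],[[0,0.021,0],0,1],[[0,0.021,0],0,1]]'

```text
clock: 23.2
tcp_pos: [0.5619, -0.0254, 0.1104]
tcp_rot: [-90.0, -0.0, 94.0]
contact_force: [-6.5, -0.2, 9.7]
finger_gap: -0.002
```

Run:
```python
from h import *
D={n:get_image(n) for n in ["wrist","side","scene"]}; import pickle; pickle.dump(D,open("w7.pkl","wb")); s=read_state();print(s["tcp_pos"],s["tcp_rot"],s["finger_gap"],s["contact_force"],s["clock"])
a=cv2.resize(D["side"]["image"][160:230,230:320,::-1],(450,350),interpolation=cv2.INTER_CUBIC);b=cv2.resize(D["scene"]["image"][185:245,235:295,::-1],(350,350),interpolation=cv2.INTER_CUBIC)
cv2.imwrite("pics/s7.png",np.hstack([a,b])); cv2.imwrite("pics/w7.png",D["wrist"]["image"][:,:,::-1])
C=cloud(D["scene"])
for k in ("scene","side"):
    im=D[k]["image"]; h=cv2.cvtColor(im,cv2.COLOR_RGB2HSV); C=cloud(D[k])
    m=(abs(C[...,0]-.562)<.035)&(abs(C[...,1]+.025)<.035)&(abs(h[...,0].astype(int)-27)<5)&(h[...,1]>150)&(C[...,2]>.08)
    print(k,m.sum(),np.percentile(C[m][:,2],[10,30,50,70,90]).round(4))
```

```text
[ 0.5619417  -0.02538678  0.11047461] [-8.99669784e+01 -3.98999770e-03  9.39885309e+01] 0.002536648908755391 [-6.02537292  0.78691365 10.99143665] 23.35
scene 96 [0.1027 0.1088 0.1108 0.1122 0.1141]
side 128 [0.1017 0.1053 0.1075 0.1092 0.1123]
```

View pics/s7.png

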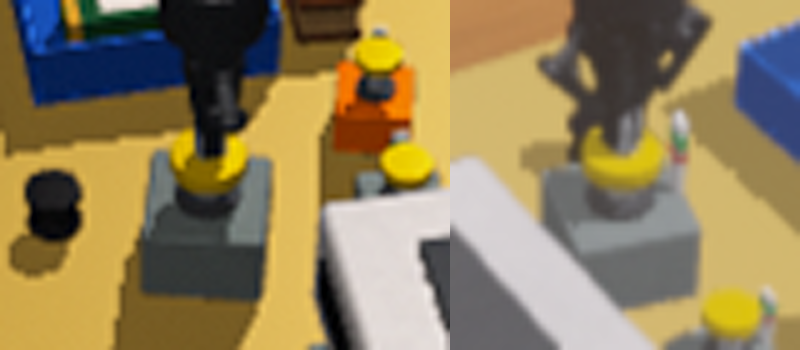

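View pics/w7.png

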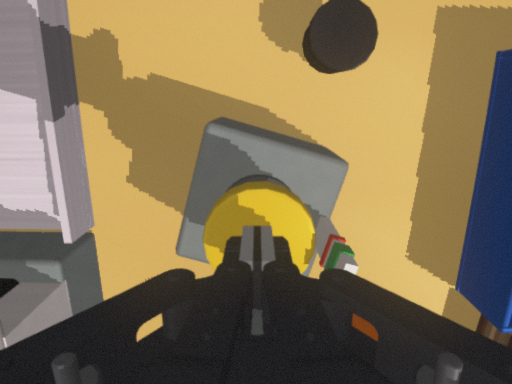

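Call:
servo_tool --series '[[[0,0.001,0],0,1],[[0,0.001,0],0,1],[[0,0.001,0],0,1],[[0,0.001,0],0,1],[[0,0.001,0],0,1],[[0,0.001,0],0,1],[[0,0.001,0],0,1],[[0,0.001,0],0,1],[[0,0.001,0],0,1],[[0,0.001,0],0,1]]'

```text
clock: 24.18
tcp_pos: [0.5619, -0.0254, 0.1101]
tcp_rot: [-90.0, -0.0, 94.0]
contact_force: [-6.2, -0.1, 9.4]
finger_gap: 0.001
```

Run:
```python
from lab import *
import pickle; D=pickle.load(open("w6.pkl","rb"))
labels(D["wrist"],.039,dict(red=(440,95,512,225),green=(350,95,412,225)))
C=cloud(D["wrist"])
for p in [(389,120),(389,165),(380,210),(480,120),(482,165),(470,205)]: print(p,C[p[1],p[0]].round(4))
s=read_state(); print(s["tcp_pos"],s["contact_force"],s["clock"],s["qd"])
```

```text
red px [462.6 204.5] centre mm 578.0 316.8 size 7.4 4.6 yaw -21.8
green px [378.2 207.8] centre mm 588.3 220.4 size 7.1 3.9 yaw 50.4
(389, 120) [0.4909 0.215  0.0404]
(389, 165) [0.5384 0.2234 0.0404]
(380, 210) [0.5908 0.2229 0.0389]
(480, 120) [0.4834 0.3128 0.0402]
(482, 165) [0.531  0.3268 0.0406]
(470, 205) [0.5776 0.3248 0.0404]
[ 0.5619189  -0.02543166  0.11009603] [-6.23181144 -0.06623053  9.41854474] 24.1833 [ 0.00707722 -0.03538789 -0.04632241  0.11800583  0.06340464 -0.0304213 ]
```

Both cases lie flat, with their tops at about 40 mm against 39 mm expected. The plunger is at half travel with the arm still.

```bash
python3 -c "
from plant import *
print(hand_in())"
```

```text
the job is handed in; nothing more can be done
None
```

I laid both cases flat, label up, on the tote floor. Then I pressed the larger grey console's yellow plunger down with the shut fingers and handed the job in while holding it there, at 24.2 s on the robot's clock.

**Cases:** each was lowered until it touched the floor before I let go. Depth readings along each case put its top at 39 to 41 mm (39 mm expected), so both lie level.

**Plunger:** the fingertips were at z = 0.1101 m, about 14.9 mm of travel (15 wanted). The push was about 9.4 N up, against 10.5 N expected. The camera depth of the cap (median 107.5 mm in one view, 110.8 mm in the other) agrees only roughly and was taken before a last nudge of about 0.4 mm. The highest fingertip reading points well short of the trip position.

**Checks that failed or disagreed:**
- The force reading showed about 6 N sideways while pressing. I did not explain or correct it, but a similar share appeared when the cases touched the floor, and the fingertip position held steady.
- My label-contour script picked up small specks instead of the labels in the final tote check, so I used the depth points and the pictures instead.

I saw no contact with the bystanders, the orange console or the small grey one, but I did not measure them again at the end.

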